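Set out the check weights in order of size beside the balance

TASK

Set the four steel check weights out for the balance check: one upright in the recess of each foam seat, in order of size along the row, the smallest at the end where the balance stands and the largest at the other end. Do not tip any weight over, and leave the vial on the bench where it stands.

Things in the scene. Friction and masses are not known exactly. Their poses are not given: they have to be found in the camera images.
- weight_a: the smallest of four steel check weights: an upright cylinder 22 mm in diameter and 19 mm high, with a neck 8 mm thick and a round grip knob on top (12 mm in diameter, its top 8 mm straight), 34 mm high in all, 60 g give or take a fifth. Origin at the centre of its underside, z up; can be gripped by the knob or the body. Loose on the bench in front of the row
- weight_b: the second smallest of four steel check weights: an upright cylinder 28 mm in diameter and 29 mm high, with a neck 10 mm thick and a round grip knob on top (14 mm in diameter, its top 8 mm straight), 44 mm high in all, 120 g give or take a fifth. Origin at the centre of its underside, z up; can be gripped by the knob or the body. Loose on the bench in front of the row
- weight_c: the second largest of four steel check weights: an upright cylinder 34 mm in diameter and 41 mm high, with a neck 12 mm thick and a round grip knob on top (16 mm in diameter, its top 8 mm straight), 56 mm high in all, 250 g give or take a fifth. Origin at the centre of its underside, z up; can be gripped by the knob or the body. Loose on the bench in front of the row
- weight_d: the largest of four steel check weights: an upright cylinder 40 mm in diameter and 55 mm high, with a neck 14 mm thick and a round grip knob on top (18 mm in diameter, its top 8 mm straight), 70 mm high in all, 450 g give or take a fifth. Origin at the centre of its underside, z up; can be gripped by the knob or the body. Loose on the bench in front of the row
- seat_0: grey foam seat, one of four identical ones in a straight row, 72 mm apart: a block 68 x 68 x 16 mm with a round recess 56 mm in diameter and 8 mm deep in its top, fixed on a 3 mm aluminium strip. Origin at the centre of its underside, 3 mm above the bench: the recess's floor is 8 mm above the origin, its rim 16 mm. Its y axis runs along the row; seat_0 is at the right-hand end seen from the robot, then seat_1, seat_2, seat_3 leftwards
- seat_1: grey foam seat, one of four identical ones in a straight row, 72 mm apart: a block 68 x 68 x 16 mm with a round recess 56 mm in diameter and 8 mm deep in its top, fixed on a 3 mm aluminium strip. Origin at the centre of its underside, 3 mm above the bench: the recess's floor is 8 mm above the origin, its rim 16 mm. Its y axis runs along the row; seat_0 is at the right-hand end seen from the robot, then seat_1, seat_2, seat_3 leftwards
- seat_2: grey foam seat, one of four identical ones in a straight row, 72 mm apart: a block 68 x 68 x 16 mm with a round recess 56 mm in diameter and 8 mm deep in its top, fixed on a 3 mm aluminium strip. Origin at the centre of its underside, 3 mm above the bench: the recess's floor is 8 mm above the origin, its rim 16 mm. Its y axis runs along the row; seat_0 is at the right-hand end seen from the robot, then seat_1, seat_2, seat_3 leftwards
- seat_3: grey foam seat, one of four identical ones in a straight row, 72 mm apart: a block 68 x 68 x 16 mm with a round recess 56 mm in diameter and 8 mm deep in its top, fixed on a 3 mm aluminium strip. Origin at the centre of its underside, 3 mm above the bench: the recess's floor is 8 mm above the origin, its rim 16 mm. Its y axis runs along the row; seat_0 is at the right-hand end seen from the robot, then seat_1, seat_2, seat_3 leftwards
- balance: small white bench balance, 120 x 84 mm, 29 mm high, with a round steel pan and a display; fixed, standing behind one end of the row of seats, either the seat_0 end or the seat_3 end (a tip box, 82 x 120 mm and 74 mm high, stands behind the other end). Origin at the centre of its underside
- vial: bystander: a small vial with a cap, 20 mm in diameter, 43 mm high, loose on the bench off the row's left front corner; origin at the centre of its underside
Things that resemble listed ones, but are neither listed nor needed, are in the scene too. What is shaped like the weight_b but red is not meant. What is shaped like the weight_a but purple is not meant.

How it is judged:
At the end, for the whole second after the job is handed in: Every foam seat holds one weight, in rising order of size from the seat at the balance's end to the seat at the other end; each weight stands upright (within 0.08 rad) down on the floor of the recess (underside within 3 mm of it, centre within 18 mm of the seat's centre), released and at rest (((y of balance in the frame of seat_0 below 0.08 m and horizontal distance between weight_a and seat_0 below 0.018 m and z of weight_a in the frame of seat_0 below 0.011 m and horizontal distance between weight_b and seat_1 below 0.018 m and z of weight_b in the frame of seat_1 below 0.011 m and horizontal distance between weight_c and seat_2 below 0.018 m and z of weight_c in the frame of seat_2 below 0.011 m and horizontal distance between weight_d and seat_3 below 0.018 m and z of weight_d in the frame of seat_3 below 0.011 m) or (y of balance in the frame of seat_3 above -0.08 m and horizontal distance between weight_a and seat_3 below 0.018 m and z of weight_a in the frame of seat_3 below 0.011 m and horizontal distance between weight_b and seat_2 below 0.018 m and z of weight_b in the frame of seat_2 below 0.011 m and horizontal distance between weight_c and seat_1 below 0.018 m and z of weight_c in the frame of seat_1 below 0.011 m and horizontal distance between weight_d and seat_0 below 0.018 m and z of weight_d in the frame of seat_0 below 0.011 m)) and angle between each of weight_a, weight_b, weight_c, weight_d's own z axis and vertical below 0.08 rad and linear speed of each of weight_a, weight_b, weight_c, weight_d below 0.01 m/s and contact force between each of weight_a, weight_b, weight_c, weight_d and the fingers below 0.05 N); the robot touches nothing.
It fails at once if a weight is tipped over (more than 0.7 rad) (angle between any of weight_a, weight_b, weight_c, weight_d's own z axis and vertical above 0.7 rad).
It fails at once if the vial is moved by more than 20 mm or knocked over (distance of vial from where it was at the start of the episode above 0.02 m or angle between vial's own z axis and vertical above 0.5 rad).
It also fails if it takes over 90 s, if anything falls off the work surface, if the arm or the gripper's body presses on something with over 40 N, if the wrist force passes 120 N, or if a joint passes its speed limit or range.

ROBOT

A 6-joint arm with a two-finger parallel gripper is mounted at the origin on a cart in front of the work surface, level with it; the furniture and walls round the work are solid. World frame = base frame: x ahead of the robot, y to its left, z up, the work surface at z = 0. Lengths are in m, angles in rad, forces in N, time in s.
With the tool pointing down it reaches from about 0.35 to 0.85 m from the base axis. Payload 8.1 kg.
Tool frame: the origin (TCP) lies at the very end of the fingers, on their centre line; the grasp point (between the pads) lies 19 mm behind it (ctrl.pinch_z is the z of the grasp point in the tool frame, in m); z points along the fingers, y is the line along which they close (so a half turn about z gives the same grasp; the last joint's range is limited). The gripper opens to 93 mm and grips with 3 to 60 N. Pads are 15 mm wide; open, the fingers measure 128 mm over their backs; the gripper's body (75 mm by 188 mm) begins 65 mm behind the grasp point.
Start: joints at [-1.396, 0.13, 1.488, -0, 1.523, -0.085], TCP at [0.154, -0.58, 0.18] pointing down, gripper open.
Joint ranges: [-2.96, 2.96], [-0.89, 2.26], [0.02, 2.5], [-1.34, 4.48], [0, 2.73], [-2.66, 2.66]. Speed limits (rad/s): [2.39, 2.39, 2.79, 3.14, 3.14, 3.14].

INTERFACE

Orientations are given as a 3x3 rotation matrix whose columns are the frame's x, y, z axes.
In Python, from station import ctrl gives the robot as it stands.
- The arm moves only by the shell command python3 -m creep 'ROWS' [FORCE]. ROWS is JSON, a list of rows, each a list of 7 numbers: the opening, from -1 (shut) to 1 (fully open), so that 0 is half open, then the shift along the tool's x, y, z as a fraction of full scale, then the turn, a rotation vector about the tool's x, y, z as a fraction of full scale. A call has 1 to 10 rows; each row shifts and turns the commanded pose from where the row before left it, along the tool's axes as they then stand; what a row does not reach is not made up. Full scale, the value 1, is 0.04 m for a shift and 0.1 rad for a turn. A row lasts 1/10 s, in which the tool goes at most 50 mm and 8.59 degrees, less where a joint would pass 70% of its speed; a pose out of reach is approached as far as the arm can. A call with a number of a shift or a turn outside -1 to 1 is refused whole. A call with a gripper value outside its range is refused whole. The fingers move at their own pace and stop on an object; FORCE is the grip in N (left out, the last holds). Time passes only in rows, so rows that do not move let the fingers close. It gives the time, the measured TCP pose, the force, the opening and the grip force at its end, in the units of the state.
- ctrl.observe(): the state, without advancing time (a new reading comes with each control period).
- ctrl.capture(name): name is "scene" or "top" or "wrist"; returns a dict with "img" (480x640x3 uint8, blue, green, red), "z_map" (480x640 float32, m along the optical axis (not along the pixel's ray), 0 where there is no reading), "fx", "fy", "cx", "cy" (pixels), "camera_from_world" (4x4, takes a point from world to camera coordinates). Camera axes: x right, y down, z forward; pixel columns grow to the right and rows downward; lengths in m; the calibration is good to about 2 mm. A picture is of the moment at which its call begins.
- ctrl.sign_off(): hands the job in; it is judged then, once.
Trained networks look in a picture, given as the dict that the camera call returned (one of the last four; its "shot" number tells which), for a name from the list of things; names that differ only in an ending like _2 or _b are one class to them, and where a whole thing is asked for, a point or a joint stands for the part that bears it (a point fixed in the world has none). Each returns a list of dicts, best first, with "conf" (0 to 1); they miss things now and then, are a little off and sometimes report something else, mostly with a low value. They report only what shows in the picture. A call takes as long as a camera call. They do not tell look-alikes from the thing itself.
- ctrl.spot_in(thing, picture): "position" ([x, y, z] in m, in the coordinates of the camera as it stood for that picture, good to about 4 mm: the middle of the surface that is visible of it).
- ctrl.regions_of(thing, picture): "mask" (480x640 bool, what is visible of it).
- ctrl.tip_of(thing, picture): "position" ([x, y, z] in m, in the coordinates of the camera as it stood for that picture, good to about 4 mm: a listed point, or the origin of a listed thing).
The state is a dict: "time_s": time; "joints": joint angles; "joint_velocities": joint speeds; "joint_torque": joint torques, N m; "position": TCP position; "orientation": TCP orientation; "force": force on the tool from outside, world axes, zero at the start; "ft_torque": the same for the moment, N m; "grip_width": opening from 0.0 (shut) to 1.0 (fully open); "gripper_force": force on a finger pad.
Only numpy, scipy, OpenCV 4.12 (cv2) and the standard library are available. Lean on these libraries where they do the work, as an engineer would, in place of code of your own. Each camera call takes 0.05 s, during which the arm holds its last target. There are 200 camera calls.

## Working session

There is one attempt and no reset: what is moved stays moved. The work goes in short steps, Python scripts to look and compute and a shell command to move; the robot and the scene stay as the last step left them, time stands still between calls to the robot, and variables do not carry over. Pictures are saved under pics/ and viewed, at most 14 in all, crops included, and the job is handed in when it is done.

```bash
mkdir -p pics; cat > h.py <<'E'
import numpy as np, cv2
from station import ctrl
def w(pic,p):
    M=np.linalg.inv(np.array(pic["camera_from_world"])); return M[:3,:3]@np.array(p)+M[:3,3]
def cloud(pic):
    z=pic["z_map"]; v,u=np.mgrid[:480,:640]
    P=np.stack([(u-pic["cx"])*z/pic["fx"],(v-pic["cy"])*z/pic["fy"],z],-1)
    M=np.linalg.inv(np.array(pic["camera_from_world"])); return P@M[:3,:3].T+M[:3,3]
E
python3 - <<'E'
from h import *
s=ctrl.observe(); print(s["position"],s["orientation"],s["grip_width"],ctrl.pinch_z)
for n in("top","scene"):
    p=ctrl.capture(n); cv2.imwrite(f"pics/{n}0.png",p["img"])
    for t in["weight_a","seat_0","balance","vial"]:
        for f in("tip_of",):
            for r in getattr(ctrl,f)(t,p): print(n,t,f,round(r["conf"],2),w(p,r["position"]).round(3),(np.array([p["fx"]*r["position"][0],p["fy"]*r["position"][1]])/r["position"][2]+[p["cx"],p["cy"]]).round())
E
```

```text
[ 0.15401785 -0.57921766  0.17898683] [[ 9.66438482e-01  2.56897924e-01 -3.42230640e-04]
 [ 2.56898113e-01 -9.66436739e-01  1.84109669e-03]
 [ 1.42229654e-04 -1.86722509e-03 -9.99998247e-01]] 0.9995573226526208 -0.0188
top weight_a tip_of 0.89 [ 0.452  0.16  -0.003] [332. 317.]
top weight_a tip_of 0.67 [ 0.405  0.237 -0.005] [285. 346.]
top weight_a tip_of 0.56 [ 0.494  0.235 -0.001] [286. 292.]
top weight_a tip_of 0.55 [ 0.487  0.079 -0.001] [381. 295.]
top weight_a tip_of 0.5 [ 0.419  0.069 -0.002] [387. 337.]
top seat_0 tip_of 0.92 [0.603 0.003 0.003] [426. 225.]
top seat_0 tip_of 0.89 [0.596 0.221 0.003] [294. 230.]
top seat_0 tip_of 0.72 [0.599 0.15  0.001] [337. 228.]
top seat_0 tip_of 0.68 [0.601 0.071 0.004] [385. 226.]
top seat_0 tip_of 0.66 [ 0.488  0.076 -0.003] [383. 295.]
top balance tip_of 0.83 [ 0.742  0.014 -0.002] [417. 144.]
top vial tip_of 0.64 [ 0.505  0.34  -0.   ] [222. 286.]
scene weight_a tip_of 0.9 [0.421 0.067 0.001] [289. 366.]
scene weight_a tip_of 0.74 [ 0.451 -0.009  0.002] [347. 384.]
scene weight_a tip_of 0.74 [0.412 0.238 0.005] [200. 302.]
scene weight_a tip_of 0.71 [0.5   0.231 0.001] [249. 275.]
scene weight_a tip_of 0.64 [0.596 0.145 0.005] [331. 266.]
scene weight_a tip_of 0.58 [ 0.486  0.075 -0.002] [317. 335.]
scene weight_a tip_of 0.57 [ 0.455  0.165 -0.001] [257. 314.]
scene seat_0 tip_of 0.95 [0.602 0.068 0.002] [373. 289.]
scene seat_0 tip_of 0.76 [0.597 0.145 0.004] [332. 266.]
scene seat_0 tip_of 0.75 [ 0.598  0.217 -0.   ] [299. 247.]
scene seat_0 tip_of 0.58 [0.603 0.003 0.002] [408. 311.]
scene seat_0 tip_of 0.22 [ 0.452 -0.009  0.002] [347. 383.]
scene balance tip_of 0.66 [ 0.742  0.02  -0.002] [450. 258.]
scene vial tip_of 0.62 [0.504 0.334 0.002] [208. 242.]
```

View pics/top0.png

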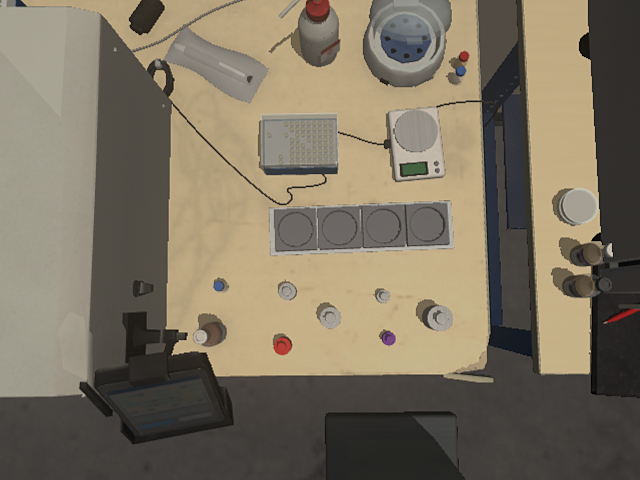

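View pics/scene0.png

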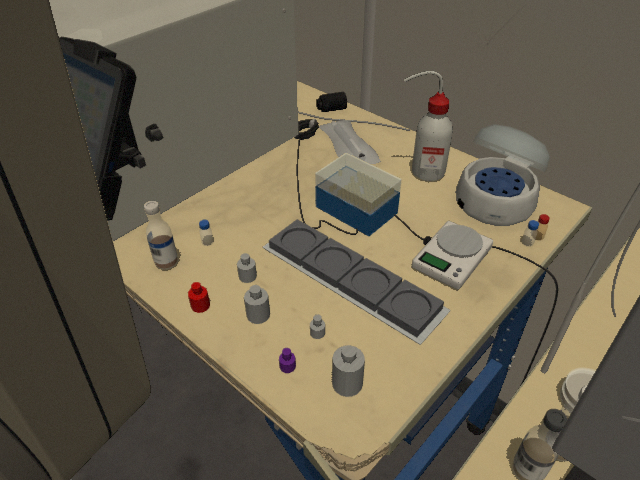

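The balance is at the right (px 415,140), behind seat_0, so the order is a→seat_0, b→1, c→2 and d→3. In the top view, weight d is at (437,317), a at (382,296), c at (328,316) and b at (287,290). The red (283,345) and purple (388,338) ones are decoys. The vial is at (219,286).

```bash
python3 - <<'E'
from h import *
W=dict(a=(.487,.077,34),b=(.496,.233,44),c=(.453,.162,56),d=(.452,-.009,70),red=(.41,.237,44),pur=(.42,.068,34))
for n in("top","scene"):
    p=ctrl.capture(n); C=cloud(p)
    for k,(x,y,h) in W.items():
        m=(np.hypot(C[...,0]-x,C[...,1]-y)<.03)&(C[...,2]>h/1000-.006)&(p["z_map"]>0)
        q=C[m]; 
        if len(q): print(n,k,len(q),((q.min(0)+q.max(0))/2).round(4),q.mean(0).round(4), q[:,2].max().round(4))
    if n=="top":
        m=(p["z_map"]>0)&(C[...,0]>.54)&(C[...,0]<.66)&(C[...,1]>-.06)&(C[...,1]<.3)&(C[...,2]>.015)&(C[...,2]<.03)
        print(cv2.minAreaRect(C[m][:,:2].astype(np.float32)))
    for x in np.arange(0.05,.7,.1):
        r=[]
        for y in np.arange(-.75,.5,.1):
            m=(p["z_map"]>0)&(abs(C[...,0]-x)<.05)&(abs(C[...,1]-y)<.05); r.append(round(float(C[m][:,2].max()),2) if m.any() else None)
        print(round(x,2),r)
E
```

```text
top a 44 [0.4866 0.0769 0.0318] [0.4866 0.0769 0.0317] 0.0343
top b 60 [0.4955 0.2313 0.042 ] [0.4955 0.231  0.0416] 0.0458
top c 79 [0.4534 0.1626 0.0537] [0.4536 0.1624 0.0538] 0.0572
top d 112 [ 0.4525 -0.0065  0.0675] [ 0.4522 -0.0064  0.0678] 0.071
top red 64 [0.4097 0.239  0.0419] [0.4097 0.2387 0.0417] 0.0452
top pur 46 [0.4194 0.0692 0.0316] [0.4193 0.069  0.0318] 0.035
((0.5999107360839844, 0.1103229746222496), (0.06850240379571915, 0.2843935787677765), 1.8871737718582153)
0.05 [-0.74, -0.74, -0.74, -0.74, -0.74, -0.74, -0.64, None, None, -0.35, -0.74, -0.74, -0.74]
0.15 [-0.74, -0.74, -0.74, -0.74, -0.74, -0.74, -0.29, -0.28, -0.29, -0.29, -0.74, -0.74, -0.74]
0.25 [None, -0.74, -0.74, -0.74, -0.74, -0.74, -0.74, -0.74, -0.74, -0.74, -0.74, -0.74, -0.74]
0.35 [None, None, None, -0.74, 0.02, 0.02, 0.0, 0.0, 0.0, 0.0, 0.33, 0.36, 0.35]
0.45 [None, None, None, -0.74, 0.03, 0.26, 0.0, 0.07, 0.07, 0.06, 0.35, 0.36, 0.35]
0.55 [None, None, None, -0.74, -0.74, 0.2, 0.0, 0.02, 0.02, 0.02, 0.05, 0.18, 0.34]
0.65 [None, None, None, -0.74, -0.4, 0.21, 0.0, 0.03, 0.03, 0.07, 0.08, 0.01
[... 286 characters left out ...]
0.4091 0.2378 0.0425] [0.4089 0.2361 0.0433] 0.0469
scene pur 77 [0.4194 0.0676 0.0323] [0.4185 0.0669 0.0333] 0.0365
0.05 [None, None, None, None, None, None, None, None, None, None, None, None, None]
0.15 [None, None, None, None, None, None, None, 0.56, None, -0.0, None, None, None]
0.25 [None, None, None, None, None, None, None, 0.56, None, None, None, None, -0.74]
0.35 [None, None, None, None, None, None, None, 0.0, 0.0, 0.0, 0.33, 0.36, 0.07]
0.45 [None, None, None, None, 0.17, 0.41, 0.0, 0.07, 0.07, 0.06, 0.35, 0.37, 0.34]
0.55 [None, None, None, None, None, 0.32, 0.0, 0.02, 0.02, 0.02, 0.05, 0.19, 0.34]
0.65 [None, None, None, None, None, 0.03, 0.0, 0.03, 0.03, 0.08, 0.08, 0.01, 0.34]
```

```bash
python3 - <<'E'
from h import *
for n in("top","scene"):
    p=ctrl.capture(n); C=cloud(p); z=C[...,2]
    for x in np.arange(.2,.85,.05):
        m=(p["z_map"]>0)&(abs(C[...,0]-x)<.025)&(z>.09)
        L=C[m&(C[...,1]>.08)]; R=C[m&(C[...,1]<.08)]
        print(n,round(x,2),len(L) and (L[:,1].min().round(3),L[L[:,1].argmin(),2].round(2)),len(R) and (R[:,1].max().round(3),R[R[:,1].argmax(),2].round(2)))
E
```

```text
top 0.2 0 0
top 0.25 0 0
top 0.3 (np.float64(0.287), np.float64(0.19)) 0
top 0.35 (np.float64(0.286), np.float64(0.24)) 0
top 0.4 (np.float64(0.289), np.float64(0.32)) 0
top 0.45 (np.float64(0.293), np.float64(0.33)) (np.float64(-0.205), np.float64(0.25))
top 0.5 (np.float64(0.399), np.float64(0.18)) (np.float64(-0.222), np.float64(0.11))
top 0.55 (np.float64(0.42), np.float64(0.2)) (np.float64(-0.238), np.float64(0.11))
top 0.6 (np.float64(0.42), np.float64(0.3)) (np.float64(-0.245), np.float64(0.18))
top 0.65 (np.float64(0.42), np.float64(0.22)) (np.float64(-0.245), np.float64(0.17))
top 0.7 (np.float64(0.42), np.float64(0.31)) (np.float64(-0.245), np.float64(0.19))
top 0.75 (np.float64(0.421), np.float64(0.24)) (np.float64(-0.245), np.float64(0.21))
top 0.8 (np.float64(0.419), np.float64(0.28)) (np.float64(-0.245), np.float64(0.2))
scene 0.2 0 (np.float64(-0.026), np.float64(0.28))
scene 0.25 0 0
scene 0.3 0 0
scene 0.35 (np.float64(0.283), np.float64(0.24)) 0
scene 0.4 (np.float64(0.286), np.float64(0.32)) 0
scene 0.45 (np.float64(0.291), np.float64(0.33)) (np.float64(-0.208), np.float64(0.21))
scene 0.5 (np.float64(0.396), np.float64(0.18)) (np.float64(-0.222), np.float64(0.34))
scene 0.55 (np.float64(0.416), np.float64(0.26)) (np.float64(-0.23), np.float64(0.26))
scene 0.6 (np.float64(0.417), np.float64(0.17)) 0
scene 0.65 (np.float64(0.417), np.float64(0.24)) 0
scene 0.7 (np.float64(0.417), np.float64(0.32)) 0
scene 0.75 (np.float64(0.416), np.float64(0.22)) 0
scene 0.8 (np.float64(0.417), np.float64(0.28)) 0
```

```bash
python3 -m creep '[[0,0,0,-0.5,0,0,0.87],[0,0,0,-0.5,0,0,0.87],[0,0,0,0,0,0,0.87],[0,0,0,0,0,0,0]]' 30
```

```text
time_s: 1.1
position: [0.1542, -0.5804, 0.221]
orientation: [[1.0, -0.003, 0.0], [-0.003, -1.0, -0.002], [0.0, 0.002, -1.0]]
force: [0.4, 0.2, -0.8]
grip_width: 0.709
gripper_force: 0.0
```

```bash
python3 -m creep '[[0,0.4,-0.875,0,0,0,0],[0,0.4,-0.875,0,0,0,0],[0,0.4,-0.875,0,0,0,0],[0,0.4,-0.875,0,0,0,0],[0,0.4,-0.875,0,0,0,0],[0,0.4,-0.875,0,0,0,0],[0,0.4,-0.875,0,0,0,0]]'; python3 -m creep '[[0.2,0.4,-0.875,0,0,0,0],[0.2,0.4,-0.875,0,0,0,0],[0.2,0.4,-0.875,0,0,0,0],[0.2,0.4,-0.875,0,0,0,0],[0.2,0.4,-0.875,0,0,0,0],[0.2,0.4,-0.875,0,0,0,0],[0.2,0.4,-0.875,0,0,0,0],[0.2,0,0,0,0,0,0]]'
```

```text
time_s: 1.8
position: [0.2666, -0.3332, 0.2193]
orientation: [[1.0, 0.001, -0.0], [0.001, -1.0, 0.001], [-0.0, -0.001, -1.0]]
force: [0.4, -0.2, 0.2]
grip_width: 0.497
gripper_force: 0.0
time_s: 2.6
position: [0.3796, -0.0863, 0.2195]
orientation: [[1.0, 0.007, -0.0], [0.007, -1.0, 0.002], [-0.0, -0.002, -1.0]]
force: [-0.7, -0.0, -0.5]
grip_width: 0.601
gripper_force: 0.0
```

```bash
python3 -m creep '[[0.4,0.6,-0.66,0,0,0,0],[0.4,0.6,-0.66,0,0,0,0],[0.4,0.62,-0.66,0.5,0,0,0],[0.4,0,0,0.9,0,0,0],[0.4,0,0,0.9,0,0,0],[0.4,0,0,0,0,0,0]]'; python3 - <<'E'
from h import *
print(ctrl.observe()["position"])
p=ctrl.capture("wrist"); cv2.imwrite("pics/w1.png",p["img"]); C=cloud(p)
for n in("top","wrist"):
    p=ctrl.capture(n); C=cloud(p)
    q=C[(np.hypot(C[...,0]-.452,C[...,1]+.007)<.02)&(C[...,2]>.062)&(C[...,2]<.08)&(p["z_map"]>0)]
    if len(q): print(n,len(q),q.mean(0),q.min(0),q.max(0))
E
```

```text
time_s: 3.2
position: [0.4472, -0.011, 0.1222]
orientation: [[1.0, 0.001, -0.01], [0.001, -1.0, 0.001], [-0.01, -0.001, -1.0]]
force: [-0.7, 0.7, 0.9]
grip_width: 0.695
gripper_force: 0.0
[ 0.44716057 -0.01096042  0.122191  ]
wrist 456 [ 0.45259602 -0.00713353  0.06916352] [ 0.44336797 -0.01551252  0.06205746] [0.46067405 0.00142753 0.07154344]
```

View pics/w1.png

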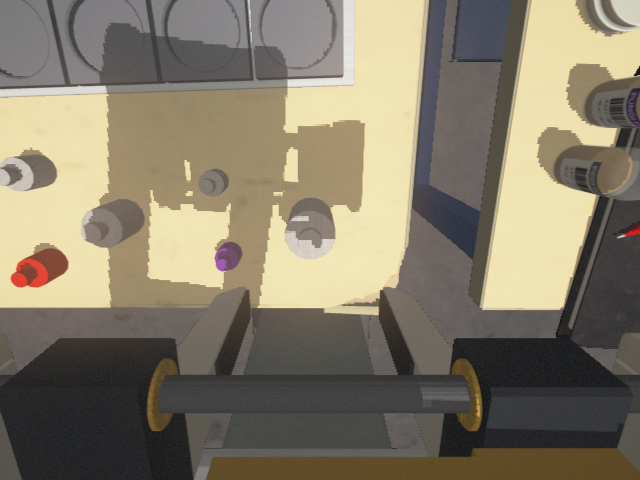

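The wrist view shows d's knob at (310,235), between the open fingers. That gives d at (0.4525,-0.007).

```bash
python3 -m creep '[[0.4,0.13,-0.1,0,0,0,0],[0.4,0,0,0.6,0,0,0],[0.4,0,0,0.6,0,0,0],[0.4,0,0,0.6,0,0,0],[0.4,0,0,0.55,0,0,0],[0.4,0,0,0,0,0,0]]'
```

```text
time_s: 3.95
position: [0.4559, -0.0069, 0.0328]
orientation: [[1.0, -0.001, -0.003], [-0.001, -1.0, 0.0], [-0.003, -0.0, -1.0]]
force: [-0.4, 0.7, -0.1]
grip_width: 0.701
gripper_force: 0.0
```

```bash
python3 -m creep '[[0.1,-0.08,0,0.1,0,0,0],[-0.5,0,0,0,0,0,0],[-0.5,0,0,0,0,0,0],[-0.5,0,0,0,0,0,0],[-0.5,0,0,0,0,0,0]]' 30; python3 -m creep '[[-0.5,0,0,-0.4,0,0,0],[-0.5,0,0,-0.7,0,0,0],[-0.5,0,0,-0.9,0,0,0],[-0.5,0,0,0,0,0,0]]'
```

```text
time_s: 4.45
position: [0.4542, -0.0071, 0.0308]
orientation: [[1.0, -0.001, 0.001], [-0.001, -1.0, -0.0], [0.001, 0.0, -1.0]]
force: [0.7, 0.4, 1.3]
grip_width: 0.319
gripper_force: 0.0
time_s: 4.85
position: [0.4574, -0.0075, 0.1157]
orientation: [[1.0, -0.001, 0.009], [-0.001, -1.0, -0.001], [0.009, 0.001, -1.0]]
force: [-0.2, -0.9, -0.1]
grip_width: 0.253
gripper_force: 0.0
```

```bash
python3 - <<'E'
from h import *
print(ctrl.observe()["grip_width"])
p=ctrl.capture("wrist"); cv2.imwrite("pics/w2.png",p["img"])
C=cloud(p)
q=C[(np.hypot(C[...,0]-.452,C[...,1]+.007)<.03)&(C[...,2]>.062)&(C[...,2]<.09)&(p["z_map"]>0)]
if len(q): print(len(q),q.mean(0),q.min(0),q.max(0))
p=ctrl.capture("scene"); cv2.imwrite("pics/s2.png",p["img"])
E
```

```text
0.25282289881275244
498 [ 0.45262265 -0.00709125  0.06917551] [ 0.44269918 -0.01566824  0.06229856] [0.46067914 0.00133696 0.0715769 ]
```

View pics/w2.png

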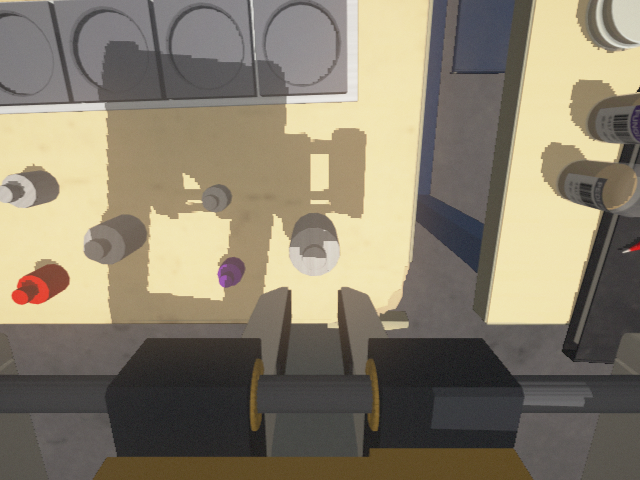

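View pics/s2.png

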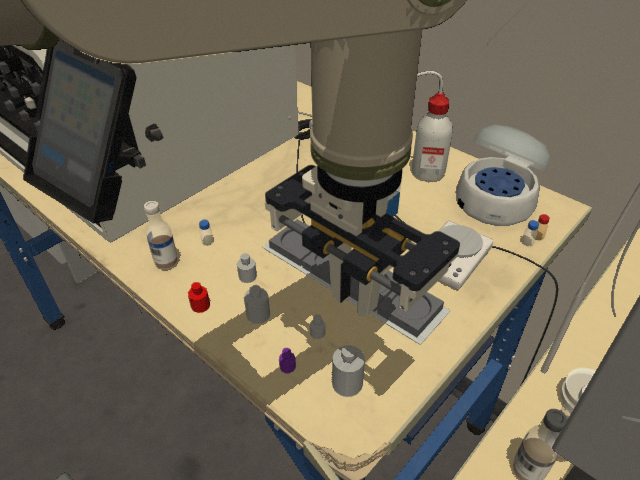

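```bash
python3 - <<'E'
from h import *
s=ctrl.observe(); t=s["position"]; print(t,s["joints"])
for n in("wrist","scene"):
    p=ctrl.capture(n); M=np.array(p["camera_from_world"]); c=M[:3,:3]@t+M[:3,3]
    print(n,p["fx"]*c[0]/c[2]+p["cx"],p["fy"]*c[1]/c[2]+p["cy"],c[2], np.linalg.inv(M)[:3,3])
    C=cloud(p)
    px=[(290,290),(285,295),(345,295),(312,250)] if n=="wrist" else [(362,318),(336,296),(365,300),(348,352)]
    for u,v in px: print((u,v),C[v,u].round(3),p["z_map"][v,u])
E
```

```text
[ 0.45468459 -0.0071369   0.11115979] [-1.28548362e-01 -2.33867688e-01  1.96644815e+00  2.46089898e-05
  1.40628940e+00  1.44344146e+00]
wrist 315.0237041650423 274.29513687732265 0.21982274813906794 [ 0.53741187 -0.0067341   0.31566621]
(290, 290) [0.462 0.005 0.149] 0.18132138
(285, 295) [0.463 0.007 0.159] 0.17199151
(345, 295) [ 0.464 -0.021  0.16 ] 0.17051575
(312, 250) [ 0.457 -0.005  0.07 ] 0.25847286
scene 350.16016710902994 328.11003094390117 0.6409058883097786 [ 0.13517327 -0.2540602   0.61919448]
(362, 318) [ 0.445 -0.03   0.156] 0.5940211
(336, 296) [0.445 0.007 0.165] 0.6058495
(365, 300) [ 0.445 -0.032  0.187] 0.5719319
(348, 352) [ 0.451 -0.009  0.07 ] 0.66592604
```

```bash
python3 - <<'E'
from h import *
for n in("wrist","scene","top"):
    p=ctrl.capture(n); C=cloud(p); t=ctrl.observe()["position"]
    m=(abs(C[...,0]-t[0])<.03)&(abs(C[...,1]-t[1])<.06)&(C[...,2]>.085)&(p["z_map"]>0)
    q=C[m]
    if len(q):
        i=q[:,2].argsort()[:6]; print(n,t.round(4),np.sort(q[:,2])[[0,5,20,50]].round(3)); print(q[i].round(3))
    if n=="scene": cv2.imwrite("pics/s3.png",cv2.resize(p["img"][220:420,240:480],(720,600)))
E
```

```text
wrist [ 0.4526 -0.0069  0.1087] [0.147 0.148 0.148 0.149]
[[ 0.461 -0.02   0.147]
 [ 0.462 -0.02   0.147]
 [ 0.462 -0.023  0.147]
 [ 0.462 -0.02   0.147]
 [ 0.462 -0.024  0.147]
 [ 0.462  0.01   0.148]]
scene [ 0.4525 -0.0069  0.1085] [0.147 0.148 0.149 0.152]
[[0.445 0.007 0.147]
 [0.451 0.005 0.147]
 [0.454 0.006 0.147]
 [0.447 0.005 0.148]
 [0.446 0.006 0.148]
 [0.445 0.009 0.148]]
top [ 0.4526 -0.0069  0.1087] [0.242 0.243 0.245 0.246]
[[0.477 0.036 0.242]
 [0.423 0.04  0.242]
 [0.477 0.042 0.243]
 [0.423 0.043 0.243]
 [0.48  0.038 0.243]
 [0.426 0.048 0.243]]
```

View pics/s3.png

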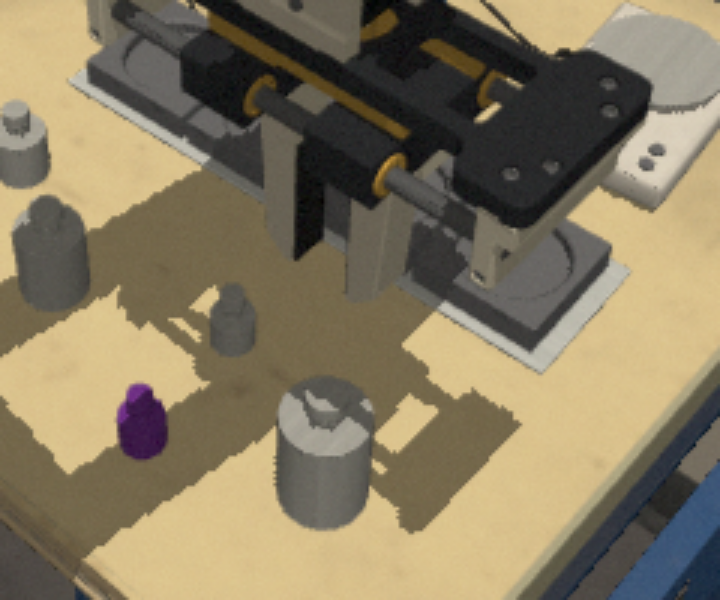

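The cameras show the fingertips at z≈0.147 while the reported TCP is 0.109, so the tips are really about 38 mm higher than reported. The fingers closed above d without touching it. I'll open, go down part way and check the offset again.

```bash
python3 -m creep '[[0.4,0,0,0,0,0,0],[0.4,0,0,0,0,0,0],[0.4,0,0,0,0,0,0],[0.4,0,0,0,0,0,0],[0.4,0,0,0.8,0,0,0],[0.4,0,0,0.8,0,0,0],[0.4,0,0,0.4,0,0,0],[0.4,0,0,0,0,0,0],[0.4,0,0,0,0,0,0]]'
cat >> h.py <<'E'
def tips():
    for n in("wrist","scene"):
        p=ctrl.capture(n); C=cloud(p); t=ctrl.observe()["position"]
        d=abs(C[...,1]-t[1]); m=(abs(C[...,0]-t[0])<.02)&(d>.022)&(d<.06)&(C[...,2]>.02)&(p["z_map"]>0)
        q=C[m]; print(n,t.round(4),len(q) and np.sort(q[:,2])[:40:8].round(3), q[q[:,2].argsort()[:2]].round(3).tolist())
E
python3 -c "from h import *;tips()"
```

```text
time_s: 6.1
position: [0.4537, -0.007, 0.0304]
orientation: [[1.0, -0.001, -0.0], [-0.001, -1.0, 0.0], [-0.0, -0.0, -1.0]]
force: [-0.4, 0.3, 0.8]
grip_width: 0.701
gripper_force: 0.0
wrist [ 0.4545 -0.0071  0.0312] [0.068 0.069 0.069 0.069 0.069] [[0.462, -0.045, 0.068], [0.461, 0.027, 0.068]]
scene [ 0.4549 -0.0072  0.0316] [0.069 0.071 0.072 0.073 0.074] [[0.448, 0.028, 0.069], [0.453, 0.026, 0.069]]
```

The offset holds at this height too: tip z = reported + 0.038.

```bash
python3 -m creep '[[0.4,-0.05,0,0.5,0,0,0],[0.4,0,0,0.5,0,0,0],[0,0,0,0,0,0,0],[-0.5,0,0,0,0,0,0],[-0.5,0,0,0,0,0,0],[-0.5,0,0,0,0,0,0],[-0.5,0,0,0,0,0,0]]' 30
```

```text
time_s: 6.9
position: [0.453, -0.0073, -0.0085]
orientation: [[1.0, -0.001, 0.003], [-0.001, -1.0, -0.0], [0.003, 0.0, -1.0]]
force: [-1.2, -0.9, 7.3]
grip_width: 0.421
gripper_force: 30.0
```

```bash
python3 -m creep '[[-0.5,0,0,-0.5,0,0,0],[-0.5,0,0,-1,0,0,0],[-0.5,0,0,-1,0,0,0],[-0.5,0.6,-0.94,0,0,0,0],[-0.5,0.6,-0.94,0,0,0,0],[-0.5,0.6,-0.94,0,0,0,0],[-0.5,0.6,-0.94,0,0,0,0],[-0.5,0.6,-0.94,0,0,0,0],[-0.5,0.6,-0.94,0,0,0,0],[-0.5,0,0,0,0,0,0]]'; python3 -m creep '[[-0.5,0,0,0,0,0,0],[-0.5,0,0,0,0,0,0]]'
```

```text
time_s: 7.9
position: [0.5964, 0.2228, 0.0878]
orientation: [[1.0, 0.002, -0.002], [0.002, -1.0, 0.001], [-0.002, -0.001, -1.0]]
force: [-2.4, -0.8, -4.4]
grip_width: 0.415
gripper_force: 30.0
time_s: 8.1
position: [0.5951, 0.2176, 0.0895]
orientation: [[1.0, -0.001, -0.001], [-0.001, -1.0, -0.001], [-0.001, 0.001, -1.0]]
force: [0.1, -0.9, -3.7]
grip_width: 0.415
gripper_force: 30.0
```

```bash
python3 -m creep '[[-0.5,0.03,0,0.7,0,0,0],[-0.5,0,0,0.6,0,0,0],[-0.5,0,0,0.45,0,0,0],[-0.5,0,0,0.25,0,0,0],[-0.5,0,0,0.1,0,0,0],[-0.5,0,0,0,0,0,0],[-0.5,0,0,0,0,0,0]]'
```

```text
time_s: 8.8
position: [0.5981, 0.2184, 0.0075]
orientation: [[1.0, -0.002, 0.002], [-0.002, -1.0, 0.001], [0.002, -0.001, -1.0]]
force: [-0.6, -0.2, -3.5]
grip_width: 0.415
gripper_force: 30.0
```

```bash
python3 -m creep '[[-0.5,-0.02,0,0.06,0,0,0],[-0.5,0,0,0.05,0,0,0],[-0.5,0,0,0,0,0,0],[-0.5,0,0,0,0,0,0]]'
```

```text
time_s: 9.2
position: [0.5969, 0.2185, 0.0025]
orientation: [[1.0, -0.001, 0.001], [-0.001, -1.0, 0.0], [0.001, -0.0, -1.0]]
force: [-1.8, -0.7, 3.4]
grip_width: 0.418
gripper_force: 30.0
```

```bash
python3 -m creep '[[0.1,0,0,0,0,0,0],[0.1,0,0,0,0,0,0],[0.1,0,0,0,0,0,0],[0.1,0,0,-0.5,0,0,0],[0.1,0,0,-1,0,0,0],[0.1,0,0,-1,0,0,0],[0.1,0,0,0,0,0,0]]'; python3 -m creep '[[0.2,-0.9,0.35,0,0,0,0],[0.2,-0.9,0.35,0,0,0,0],[0.2,-0.9,0.35,0,0,0,0],[0.2,-0.9,0.35,0,0,0,0],[0.2,0,0,0,0,0,0],[0.2,0,0,0,0,0,0]]'
python3 - <<'E'
from h import *
C=0
p=ctrl.capture("wrist");C=cloud(p)
for n,x,y,h in(("c",.4534,.162,.056),("b",.4955,.23,.044)):
    q=C[(np.hypot(C[...,0]-x,C[...,1]-y)<.025)&(C[...,2]>h-.006)&(C[...,2]<h+.006)&(p["z_map"]>0)]
    print(n,len(q),q.mean(0))
p=ctrl.capture("top");C=cloud(p)
q=C[(np.hypot(C[...,0]-.597,C[...,1]-.218)<.03)&(C[...,2]>.076)&(C[...,2]<.09)&(p["z_map"]>0)]
print(len(q),q.mean(0),q.max(0))
E
```

```text
time_s: 9.9
position: [0.6009, 0.2198, 0.1095]
orientation: [[1.0, -0.001, 0.011], [-0.001, -1.0, 0.003], [0.011, -0.003, -1.0]]
force: [0.8, 0.3, 0.5]
grip_width: 0.551
gripper_force: 0.0
time_s: 10.5
position: [0.452, 0.1625, 0.1017]
orientation: [[1.0, -0.001, 0.001], [-0.001, -1.0, 0.0], [0.001, -0.0, -1.0]]
force: [0.5, -0.3, 0.6]
grip_width: 0.606
gripper_force: 0.0
c 392 [0.45413357 0.16226558 0.05521142]
b 311 [0.49542588 0.23004498 0.04332001]
102 [0.59533181 0.21886385 0.07912334] [0.60343376 0.22708396 0.08206506]
```

```bash
python3 -m creep '[[0.2,0.05,0,0.8,0,0,0],[0.2,0,0,0.8,0,0,0],[0.2,0,0,0.8,0,0,0],[0.2,0,0,0.6,0,0,0],[0.2,0,0,0,0,0,0],[-0.6,0,0,0,0,0,0],[-0.6,0,0,0,0,0,0],[-0.6,0,0,0,0,0,0],[-0.6,0,0,0,0,0,0]]' 30
```

```text
time_s: 11.5
position: [0.4559, 0.1629, -0.0166]
orientation: [[1.0, -0.001, 0.003], [-0.001, -1.0, 0.001], [0.003, -0.001, -1.0]]
force: [-0.7, -0.7, 3.7]
grip_width: 0.353
gripper_force: 30.0
```

```bash
python3 -m creep '[[-0.6,0,0,-0.5,0,0,0],[-0.6,0,0,-0.9,0,0,0],[-0.6,0,0,-0.9,0,0,0],[-0.6,0.9,0.21,0,0,0,0],[-0.6,0.9,0.21,0,0,0,0],[-0.6,0.9,0,0,0,0,0],[-0.6,0.9,0,0,0,0,0],[-0.6,0,0,0,0,0,0],[-0.6,0,0,0,0,0,0],[-0.6,0,0,0,0,0,0]]'
```

```text
time_s: 12.5
position: [0.5973, 0.1457, 0.0735]
orientation: [[1.0, -0.001, -0.001], [-0.001, -1.0, 0.0], [-0.001, -0.0, -1.0]]
force: [-0.2, -0.1, -2.6]
grip_width: 0.349
gripper_force: 30.0
```

```bash
python3 -m creep '[[-0.6,0.03,0,0.7,0,0,0],[-0.6,0,0,0.6,0,0,0],[-0.6,0,0,0.35,0,0,0],[-0.6,0,0,0.2,0,0,0],[-0.6,0,0,0.05,0,0,0],[-0.6,0,0,0.05,0,0,0],[-0.6,0,0,0.05,0,0,0],[-0.6,0,0,0,0,0,0],[-0.6,0,0,0,0,0,0]]'
```

```text
time_s: 13.4
position: [0.6001, 0.1457, -0.0056]
orientation: [[1.0, -0.001, 0.001], [-0.001, -1.0, 0.0], [0.001, -0.0, -1.0]]
force: [0.1, -0.3, -1.0]
grip_width: 0.349
gripper_force: 30.0
```

```bash
python3 -m creep '[[-0.6,0,0,0.03,0,0,0],[-0.05,0,0,0,0,0,0],[-0.05,0,0,0,0,0,0],[-0.05,0,0,0,0,0,0],[-0.05,0,0,-0.5,0,0,0],[-0.05,0,0,-1,0,0,0],[-0.05,0,0,-1,0,0,0],[-0.05,0,0,0,0,0,0]]'; python3 -m creep '[[0.1,-0.65,-0.4,0,0,0,0],[0.1,-0.65,-0.4,0,0,0,0],[0.1,-0.65,-0.4,0,0,0,0],[0.1,-0.65,-0.4,0,0,0,0],[0.1,0,0,0,0,0,1],[0.1,0,0,0,0,0,1],[0.1,0,0,0,0,0,1],[0.1,0,0,0,0,0,1],[0.1,0,0,0,0,0,1],[0.1,0,0,0,0,0,0]]'
python3 - <<'E'
from h import *
p=ctrl.capture("top");C=cloud(p); s=ctrl.observe(); print(s["position"],s["joints"])
q=C[(np.hypot(C[...,0]-.599,C[...,1]-.146)<.025)&(C[...,2]>.06)&(C[...,2]<.075)&(p["z_map"]>0)]
print(len(q),q.mean(0),q.max(0))
E
```

```text
time_s: 14.2
position: [0.6042, 0.1464, 0.1]
orientation: [[1.0, -0.001, 0.011], [-0.001, -1.0, 0.002], [0.011, -0.002, -1.0]]
force: [0.7, -0.2, 0.8]
grip_width: 0.473
gripper_force: 0.0
time_s: 15.2
position: [0.4954, 0.2097, 0.0921]
orientation: [[0.876, -0.482, -0.0], [-0.482, -0.876, -0.0], [-0.0, 0.0, -1.0]]
force: [-0.2, 0.2, -0.3]
grip_width: 0.553
gripper_force: 0.0
[0.49541326 0.20971549 0.092153  ] [3.05118430e-01 2.24843780e-02 1.76454155e+00 9.43508208e-06
 1.35472205e+00 2.37500330e+00]
18 [0.60002286 0.14159601 0.06437173] [0.60493532 0.14448549 0.06646283]
```

```bash
python3 -m creep '[[0.1,-0.245,-0.445,0,0,0,0],[0.1,0,0,0.6,0,0,0],[0.1,0,0,0,0,0,0],[0.1,0,0,0,0,0,0]]'; python3 - <<'E'
from h import *
p=ctrl.capture("wrist");C=cloud(p); s=ctrl.observe(); print(s["position"])
q=C[(np.hypot(C[...,0]-.4955,C[...,1]-.23)<.025)&(C[...,2]>.038)&(C[...,2]<.05)&(p["z_map"]>0)]
print(len(q),q.mean(0))
E
```

```text
time_s: 15.65
position: [0.4947, 0.2296, 0.0679]
orientation: [[0.878, -0.479, -0.002], [-0.479, -0.878, -0.001], [-0.001, 0.002, -1.0]]
force: [-0.4, -0.4, -0.0]
grip_width: 0.547
gripper_force: 0.0
[0.49542667 0.22984124 0.06873834]
356 [0.49579862 0.2303697  0.04319118]
```

```bash
python3 -m creep '[[0.1,0,0,0.8,0,0,0],[0.1,0,0,0.8,0,0,0],[0.1,0,0,0.7,0,0,0],[0.1,0,0,0,0,0,0],[-0.7,0,0,0,0,0,0],[-0.7,0,0,0,0,0,0],[-0.7,0,0,0,0,0,0],[-0.7,0,0,0,0,0,0]]' 25
```

```text
time_s: 16.5
position: [0.497, 0.2305, -0.0216]
orientation: [[0.877, -0.48, 0.003], [-0.48, -0.877, 0.001], [0.002, -0.002, -1.0]]
force: [-0.8, -1.6, 6.7]
grip_width: 0.283
gripper_force: 25.0
```

```bash
python3 -m creep '[[-0.7,0,0,-0.5,0,0,0],[-0.7,0,0,-0.9,0,0,0],[-0.7,0,0,-0.9,0,0,0],[-0.7,0.47,0.857,0,0,0,0],[-0.7,0.47,0.857,0,0,0,0],[-0.7,0.47,0.857,0,0,0,0],[-0.7,0.47,0.857,0,0,0,0],[-0.7,0,0,0,0,0,0]]'; python3 -m creep '[[-0.7,0,0,0,0,0,-1],[-0.7,0,0,0,0,0,-1],[-0.7,0,0,0,0,0,-1],[-0.7,0,0,0,0,0,-1],[-0.7,0,0,0,0,0,-1],[-0.7,0,0,0,0,0,0],[-0.7,0,0,0,0,0,0]]'
```

```text
time_s: 17.3
position: [0.4957, 0.0697, 0.069]
orientation: [[0.875, -0.484, 0.001], [-0.484, -0.875, -0.002], [0.001, 0.001, -1.0]]
force: [-0.4, 0.5, -1.3]
grip_width: 0.286
gripper_force: 25.0
time_s: 18.0
position: [0.4956, 0.0741, 0.0686]
orientation: [[1.0, -0.004, 0.0], [-0.004, -1.0, 0.0], [0.0, -0.0, -1.0]]
force: [-0.7, -0.6, -1.0]
grip_width: 0.284
gripper_force: 25.0
```

```bash
python3 -m creep '[[-0.7,0.88,0,0,0,0,0],[-0.7,0.88,0,0,0,0,0],[-0.7,0.88,0,0,0,0,0],[-0.7,0,0,0.6,0,0,0],[-0.7,0,0,0.6,0,0,0],[-0.7,0,0,0.3,0,0,0],[-0.7,0,0,0.15,0,0,0],[-0.7,0,0,0.1,0,0,0],[-0.7,0,0,0,0,0,0],[-0.7,0,0,0,0,0,0]]'
```

```text
time_s: 19.0
position: [0.602, 0.0736, -0.0003]
orientation: [[1.0, -0.001, 0.002], [-0.001, -1.0, 0.0], [0.002, -0.0, -1.0]]
force: [0.3, -0.3, -1.2]
grip_width: 0.287
gripper_force: 25.0
```

```bash
python3 -m creep '[[-0.7,0,0,0.1,0,0,0],[-0.7,0,0,0.1,0,0,0],[-0.7,0,0,0.06,0,0,0],[-0.7,0,0,0.02,0,0,0],[-0.7,0,0,0,0,0,0],[-0.7,0,0,0,0,0,0]]'
```

```text
time_s: 19.6
position: [0.6017, 0.0734, -0.0108]
orientation: [[1.0, -0.001, 0.001], [-0.001, -1.0, -0.0], [0.001, 0.0, -1.0]]
force: [-7.6, -0.5, 14.5]
grip_width: 0.283
gripper_force: 25.0
```

```bash
python3 -m creep '[[-0.7,0,0,-0.03,0,0,0],[-0.15,0,0,0,0,0,0],[-0.15,0,0,0,0,0,0],[-0.15,0,0,0,0,0,0],[-0.15,0,0,-0.4,0,0,0],[-0.15,0,0,-0.9,0,0,0],[-0.15,0,0,-0.9,0,0,0],[-0.15,0,0,0,0,0,0]]'; python3 -m creep '[[-0.3,-0.95,0,0,0,0,0],[-0.3,-0.95,0,0,0,0,0],[-0.3,-0.95,-0.08,0,0,0,0],[-0.3,0,0,0,0,0,0],[-0.3,0,0,0,0,0,0]]'
python3 - <<'E'
from h import *
p=ctrl.capture("wrist");C=cloud(p); s=ctrl.observe(); print(s["position"]); cv2.imwrite("pics/w5.png",p["img"])
for n,x,y,h in(("a",.487,.077,.034),("b",.6012,.074,.055)):
    q=C[(np.hypot(C[...,0]-x,C[...,1]-y)<.02)&(C[...,2]>h-.006)&(C[...,2]<h+.006)&(p["z_map"]>0)]
    print(n,len(q),q.mean(0),q.max(0))
E
```

```text
time_s: 20.4
position: [0.606, 0.0738, 0.0845]
orientation: [[1.0, -0.001, 0.011], [-0.001, -1.0, 0.0], [0.011, -0.0, -1.0]]
force: [0.9, 0.3, 1.0]
grip_width: 0.427
gripper_force: 0.0
time_s: 20.9
position: [0.4871, 0.077, 0.0771]
orientation: [[1.0, -0.001, 0.001], [-0.001, -1.0, 0.0], [0.001, -0.0, -1.0]]
force: [0.7, 0.8, 0.4]
grip_width: 0.35
gripper_force: 0.0
[0.4882295  0.07690828 0.07751096]
a 225 [0.48696796 0.07667769 0.03317791] [0.49220795 0.08200349 0.03569886]
b 503 [0.59961108 0.07397809 0.05440457] [0.60670093 0.08037888 0.05675451]
```

View pics/w5.png

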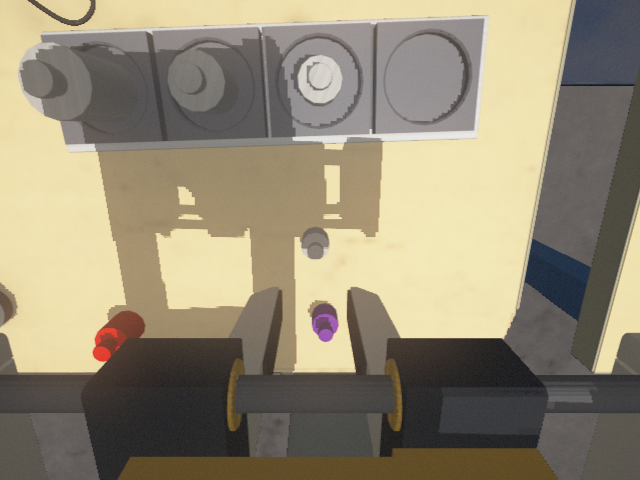

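```bash
python3 -m creep '[[-0.3,-0.03,0,0.7,0,0,0],[-0.3,0,0,0.7,0,0,0],[-0.3,0,0,0.5,0,0,0],[-0.3,0,0,0.35,0,0,0],[-0.3,0,0,0.05,0,0,0],[-0.3,0,0,0,0,0,0],[-0.3,0,0,0,0,0,0]]' 20
```

```text
time_s: 21.65
position: [0.4874, 0.0769, -0.0143]
orientation: [[1.0, -0.001, 0.002], [-0.001, -1.0, 0.0], [0.002, -0.0, -1.0]]
force: [0.3, 0.2, 0.7]
grip_width: 0.349
gripper_force: 0.0
```

```bash
python3 -c "
from h import *
p=ctrl.capture('scene');cv2.imwrite('pics/s6.png',cv2.resize(p['img'][230:400,230:430],(800,600)))
tips()"
```

```text
wrist [ 0.4872  0.077  -0.0143] [0.025 0.027 0.027 0.028 0.029] [[0.496, 0.054, 0.025], [0.496, 0.099, 0.025]]
scene [ 0.487   0.0769 -0.0144] [0.028 0.03  0.034 0.036 0.037] [[0.48, 0.054, 0.028], [0.478, 0.053, 0.028]]
```

View pics/s6.png

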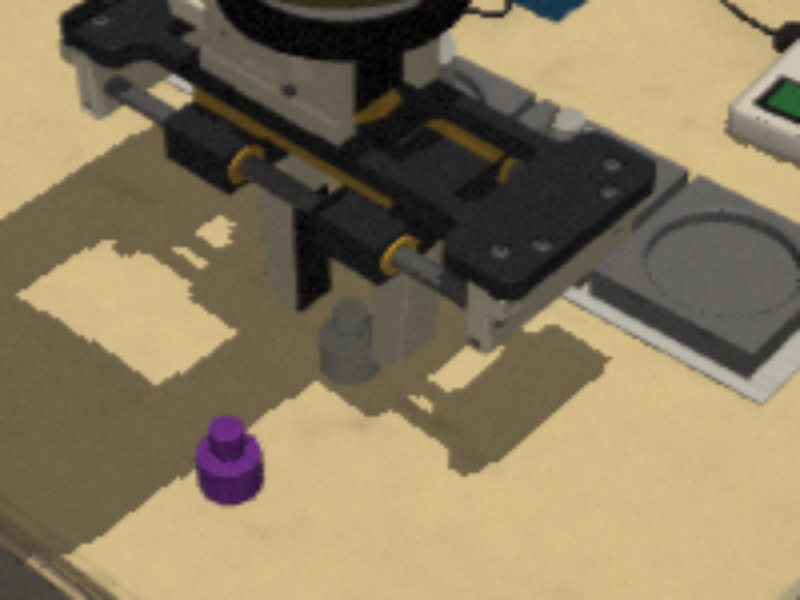

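The fingers straddle a's knob, at about (350,310) in the crop, with the tips at roughly 24 mm. I'll go 2 mm lower and close.

```bash
python3 -m creep '[[-0.3,0,0,0.06,0,0,0],[-0.3,0,0,0,0,0,0],[-1,0,0,0,0,0,0],[-1,0,0,0,0,0,0],[-1,0,0,0,0,0,0],[-1,0,0,0,0,0,0],[-1,0,0,0,0,0,0]]' 20; python3 -m creep '[[-1,0,0,-0.4,0,0,0],[-1,0,0,-0.9,0,0,0],[-1,0,0,-0.7,0,0,0],[-1,0,0,0,0,0,0],[-1,0,0,0,0,0,0]]'
```

```text
time_s: 22.5
position: [0.4859, 0.0769, -0.018]
orientation: [[1.0, -0.001, -0.0], [-0.001, -1.0, 0.0], [-0.0, -0.0, -1.0]]
force: [-0.9, -0.5, 0.1]
grip_width: 0.119
gripper_force: 20.0
time_s: 23.0
position: [0.4865, 0.0769, 0.0624]
orientation: [[1.0, -0.001, 0.002], [-0.001, -1.0, 0.0], [0.002, -0.0, -1.0]]
force: [0.2, -0.6, -0.4]
grip_width: 0.116
gripper_force: 20.0
```

```bash
python3 -m creep '[[-1,0.97,0.62,0,0,0,0],[-1,0.97,0.62,0,0,0,0],[-1,0.97,0.62,0,0,0,0],[-1,0,0,0,0,0,0],[-1,0,0,0.6,0,0,0],[-1,0,0,0.5,0,0,0],[-1,0,0,0.3,0,0,0],[-1,0,0,0.1,0,0,0],[-1,0,0,0,0,0,0],[-1,0,0,0,0,0,0]]'
```

```text
time_s: 24.0
position: [0.6028, 0.0024, 0.0029]
orientation: [[1.0, -0.001, 0.001], [-0.001, -1.0, -0.0], [0.001, 0.0, -1.0]]
force: [1.1, 0.5, 0.0]
grip_width: 0.116
gripper_force: 20.0
```

```bash
python3 -m creep '[[-1,0,0,0.1,0,0,0],[-1,0,0,0.1,0,0,0],[-1,0,0,0.03,0,0,0],[-1,0,0,0,0,0,0],[-1,0,0,0,0,0,0]]'; python3 -c "
from h import *
p=ctrl.capture('scene');cv2.imwrite('pics/s7.png',cv2.resize(p['img'][230:350,330:490],(800,600)))"
```

```text
time_s: 24.5
position: [0.6024, 0.0023, -0.007]
orientation: [[1.0, -0.001, 0.0], [-0.001, -1.0, -0.0], [0.0, 0.0, -1.0]]
force: [0.2, 0.4, 0.8]
grip_width: 0.113
gripper_force: 20.0
```

View pics/s7.png

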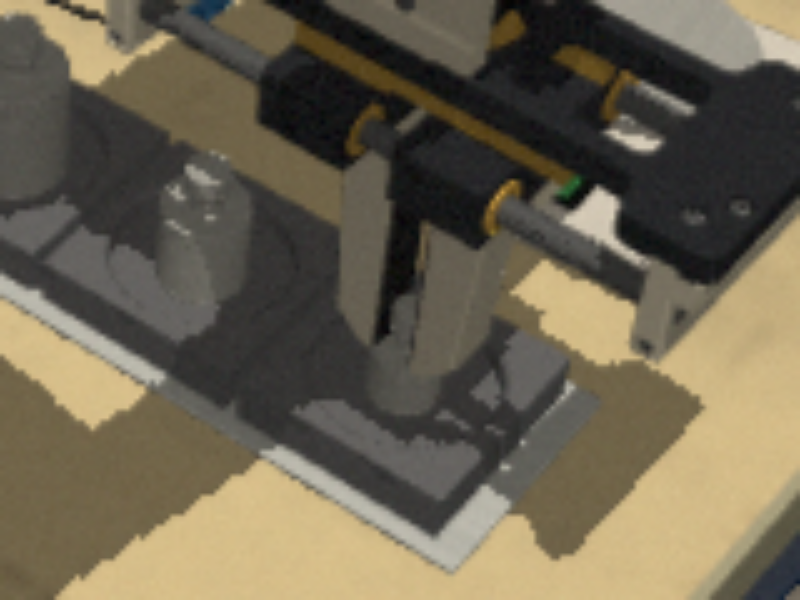

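a is down in seat_0's recess, at about (400,380) in the crop. I'll press 1 mm further, release and retreat.

```bash
python3 -m creep '[[-1,0,0,0.025,0,0,0],[-1,0,0,0,0,0,0],[-0.4,0,0,0,0,0,0],[-0.4,0,0,0,0,0,0],[-0.4,0,0,0,0,0,0],[-0.4,0,0,-0.4,0,0,0],[-0.4,0,0,-0.9,0,0,0],[-0.4,0,0,-1,0,0,0],[-0.4,0,0,-1,0,0,0],[-0.4,0,0,0,0,0,0]]'; python3 -m creep '[[-0.4,-1,0,0,0,0,0],[-0.4,-1,0,0,0,0,0],[-0.4,-1,0,0,0,0,0],[-0.4,-1,0,0,0,0,0],[-0.4,-1,0,0,0,0,0],[-0.4,0,0,0,0,0,0],[-0.4,0,0,0,0,0,0],[-0.4,0,0,0,0,0,0],[-0.4,0,0,0,0,0,0]]'
python3 - <<'E'
from h import *
p=ctrl.capture("top"); cv2.imwrite("pics/end.png",p["img"])
for n in("top","wrist"):
    p=ctrl.capture(n); C=cloud(p)
    for k,x,y,h in(("a",.6036,.002,.045),("b",.6012,.074,.055),("c",.5988,.146,.067),("d",.5964,.218,.081)):
        q=C[(np.hypot(C[...,0]-x,C[...,1]-y)<.025)&(C[...,2]>h-.006)&(C[...,2]<h+.02)&(p["z_map"]>0)]
        if len(q): print(n,k,len(q),q.mean(0).round(4),np.percentile(q[:,2],90).round(4),(q.mean(0)[:2]-[x,y]).round(4))
    if n=="top":print([w(p,r["position"]).round(3) for r in ctrl.tip_of("vial",p)])
s=ctrl.observe();print(s["position"],s["force"])
E
```

```text
time_s: 25.55
position: [0.6071, 0.002, 0.133]
orientation: [[1.0, -0.001, 0.013], [-0.001, -1.0, -0.001], [0.013, 0.001, -1.0]]
force: [0.3, 0.2, 0.9]
grip_width: 0.298
gripper_force: 0.0
time_s: 26.45
position: [0.4032, 0.0025, 0.1242]
orientation: [[1.0, -0.001, 0.0], [-0.001, -1.0, 0.0], [0.0, -0.0, -1.0]]
force: [0.2, -0.2, -0.4]
grip_width: 0.301
gripper_force: 0.0
top a 42 [0.603  0.0029 0.0424] 0.0441 [-0.0006  0.0009]
top b 60 [0.5999 0.0744 0.0525] 0.0546 [-0.0013  0.0004]
top c 81 [0.5978 0.1464 0.0644] 0.0662 [-0.001   0.0004]
top d 107 [0.5956 0.2189 0.0788] 0.0806 [-0.0008  0.0009]
[array([0.502, 0.341, 0.   ])]
[0.40252361 0.00255532 0.12366327] [ 1.27722196  0.09128812 -0.34152093]
```

View pics/end.png

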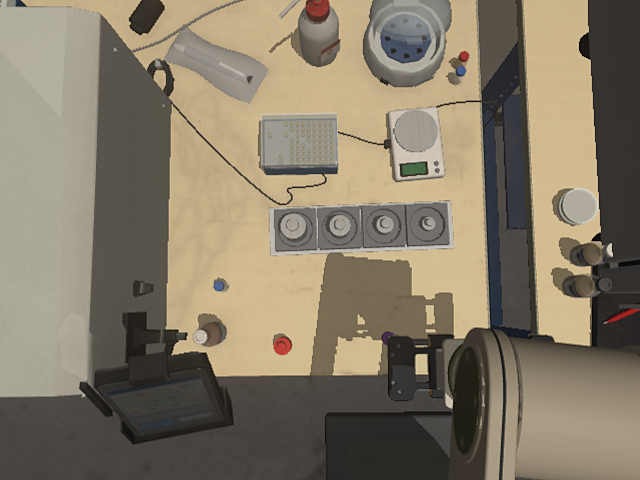

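All four weights stand centred in their seats: a at (428,224) on the balance side, then b (384,225), c (339,226) and d (292,227). The vial is still at (219,286).

```bash
python3 -c "from station import ctrl;print(ctrl.sign_off())"
```

```text
the job is handed in; nothing more can be done
None
```

The job is handed in (no verdict came back): weights a, b, c and d stand upright in seats 0 to 3, smallest at the balance end, each within about 2 mm of its seat's centre in the last picture, and the vial was left where it stood.

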